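# Charge the mill jar with grinding balls through the funnel

### The arm

A 7-joint arm with a two-finger parallel gripper is mounted at the origin on a cart in front of the work surface, level with it; the furniture and walls round the work are solid. World frame = base frame: x ahead of the robot, y to its left, z up, the work surface at z = 0. Lengths are in m, angles in rad, forces in N, time in s.
With the tool pointing down it reaches from about 0.35 to 0.9 m from the base axis. Payload 8.1 kg.
Tool frame: the origin (TCP) lies on the centre line of the jaws, within the pads' length; the fingertips stand 17 mm ahead of it and the grasp point (between the pads) lies 2 mm behind it; z points along the fingers, y is the direction in which the jaws open and shut (so a half turn about z gives the same grasp; the last joint's range is limited). The gripper opens to 92 mm and grips with 3 to 60 N. Pads are 19 mm wide; open, the fingers measure 130 mm over their backs; the gripper's body (75 mm by 190 mm) begins 47 mm behind the grasp point.
Start: joints at [1.209, 0.434, 0.025, 1.573, -0.012, 1.134, -0.075], TCP at [0.16, -0.604, 0.244] pointing down, gripper open.
Joint ranges: [-2.62, 2.62], [-0.44, 2.09], [-1.27, 1.32], [0.08, 2.57], [-1.32, 4.46], [0.12, 2], [-2.74, 2.74]. Speed limits (rad/s): [2.22, 2.22, 3.01, 3.01, 3.14, 3.14, 3.14].

### API

Orientations are given as a rotation vector (axis times angle).
In Python, from cell import arm, imaging, job gives the robot as it stands.
- The arm moves only by the tool jog_arm, never from a script. Its argument "moves" is a list of rows, each an object with "fingers": the closure, from -1 (fully open) to 1 (shut); "xyz": the shift along the tool's x, y, z in cm, a list of three; "angular": the turn, a rotation vector about the tool's x, y, z in rad, a list of three. In form: [{"fingers": fingers, "xyz": [dx, dy, dz], "angular": [ax, ay, az]}, ...]. A call has 1 to 12 rows; each row is the pose to reach, as a shift and turn from the pose commanded when the call began, along the tool's axes at that moment; what a row does not reach only later rows make up. A row lasts 1/8 s, in which the tool goes at most 62.5 mm and 10.7 degrees, less where a joint would pass 70% of its speed; a pose out of reach is approached as far as the arm can. A call with a gripper value outside its range is refused whole. The fingers move at their own pace and stop on an object; "grip_force" is the grip in N (left out, the last holds). Time passes only in rows, so rows that repeat a pose let the fingers close. It gives the time, the measured TCP pose, the force and the opening at its end, in the units of the state.
- arm.observe(): the state, without advancing time (a new reading comes with each control period).
- imaging.get_image(name): name is "scene" or "side" or "wrist"; returns the picture (480x640x3 uint8, red, green, blue); there is no depth.
- imaging.camera_params(name): a dict with "fx", "fy", "cx", "cy" (pixels), "rvec" (rotation vector, rad) and "tvec" (3), from world to camera coordinates, as OpenCV has them; the wrist camera has in their place "hand_eye" (4x4, takes a point from camera to tool coordinates, whose origin is the TCP and whose axes are the flange's). Camera axes: x right, y down, z forward; pixel columns grow to the right and rows downward; lengths in m; the calibration is good to about 2 mm. A picture is of the moment at which its call begins: read the wrist's pose just before it. camera_params takes no time and is no camera call.
- job.sign_off(): hands the job in, once; it reports no verdict.
The state is a dict: "clock": time; "joints": joint angles; "dq": joint speeds; "joint_efforts": joint torques, N m; "position": TCP position; "ee_rot": TCP orientation; "force": force on the tool from outside, world axes, zero at the start; "ft_torque": the same for the moment, N m; "width": opening from 0.0 (shut) to 1.0 (fully open).
Only numpy, scipy, OpenCV 4.12 (cv2) and the standard library are available. Lean on these libraries where they do the work, as an engineer would, in place of code of your own. Each camera call takes 0.05 s, during which the arm holds its last target. There are 200 camera calls.

### The job

Pick up the steel pan with the five orange grinding balls, pour all the balls through the blue funnel into the clear mill jar, and set the empty pan back down upright on the bench. The jar must stay standing about where it is with the funnel still seated in its neck, and the wash bottle, tape roll and marker are to be left alone.

Things in the scene. Friction and masses are not known exactly. Their poses are not given: they have to be found in the camera images.
- pan: Open steel charging pan holding five orange balls, 120 mm long (x), 60 mm wide (y), sheet 3 mm, 0.16 kg. Origin: centre of its underside, z up. Its open pouring nose is the -x end (x = -60 mm); back wall at x = +60 mm with a small wire loop to x = +70 mm. Side walls are flat, upright and parallel, 45 mm high from x = -28 to +60 mm, 38 mm high in front of that.
- pan_nose (a point): Middle of the pan's open pouring edge, 60 mm along -x from its origin, 13.5 mm above its underside; axes as the pan's. The floor inside is level (3 mm up) from x = -20 to +57 mm, then ramps up 14 degrees to the nose, so the balls stay in while the pan is level and roll out once it is tipped nose-down well beyond that; 35 to 40 degrees empties it.
- pan_middle (a point): Point inside the pan, between the two flat side walls, 15 mm along +x from its origin and 27 mm above its underside: a good place to take the pan across its 60 mm width from above. Axes as the pan's.
- jar: Clear plastic mill jar with a dark foot, 100 mm high, 90 mm across, narrowing at the shoulder (from 66 to 80 mm up) to a neck 74 mm across with a round opening 62 mm wide; walls and bottom 6 mm, 0.7 kg, standing loose on the bench. Origin: centre of its underside, z up.
- jar_neck (a point): Centre of the jar's opening, 100 mm above its underside.
- funnel: Blue funnel standing loosely in the jar's neck, 86 mm high, wall 3 mm, 0.12 kg. Origin: centre of the stem's lower end, z up, 75 mm above the bench. Stem 48 mm outside, 42 mm inside, 30 mm long; a flange 78 mm across, 25 mm above the origin, rests on the jar's rim; the cone opens to a mouth 140 mm across (134 mm inside).
- funnel_mouth (a point): Centre of the funnel's mouth, level with its rim (86 mm above the funnel's origin, about 161 mm above the bench).
- wash_bottle: Bystander: white wash bottle with a red cap and a bent spout, 191 mm high, 70 x 111 mm, standing loose at the back left. Origin: centre of its underside.
- label_tape: Bystander: roll of cream label tape lying flat, 77 mm across, 19 mm high, loose. Origin: centre of its underside.
- marker: Bystander: dark green marker pen lying on the bench, 128 mm long, 16 mm thick, loose. Origin: centre of its underside.
- casting_stand: Fixture: clear gel-casting stand with a dark red foot, fixed to the bench between the two work places, about 140 mm (x) by 280 mm (y) over its side knobs and 215 mm high. Carry things over or in front of it. Origin: centre of its foot.
- ball0_center (a point): Centre of one of the five orange grinding balls, 18 mm in diameter, 18 g; they start in the pan and can roll.
- ball1_center (a point): Centre of one of the five orange grinding balls, 18 mm in diameter, 18 g; they start in the pan and can roll.
- ball2_center (a point): Centre of one of the five orange grinding balls, 18 mm in diameter, 18 g; they start in the pan and can roll.
- ball3_center (a point): Centre of one of the five orange grinding balls, 18 mm in diameter, 18 g; they start in the pan and can roll.
- ball4_center (a point): Centre of one of the five orange grinding balls, 18 mm in diameter, 18 g; they start in the pan and can roll.
Things that resemble listed ones, but are neither listed nor needed, are in the scene too. Leave any green or turquoise look-alike of the jar alone.

How it is judged:
By the outcome, as a careful person would: the job done as asked, in the order asked, and still so for the second after the job is handed in, with the robot touching nothing.
It also fails if it takes over 69 s, if anything falls off the work surface, if the arm or the gripper's body presses on something with over 40 N, if the wrist force passes 120 N, or if a joint passes its speed limit or range.

## Working session

There is one attempt and no reset: what is moved stays moved. The work goes in short steps, Python scripts to look and compute and a tool call to move; the robot and the scene stay as the last step left them, time stands still between calls to the robot, and variables do not carry over. Pictures are saved under pics/ and viewed, about 8 in all and at most 12, crops included, and the job is handed in when it is done.

Besides the shell and the picture viewer there is one more tool, called after "Emit:" by a JSON object that holds its "op" and its "data". jog_arm: Moves the arm, as the interface text tells. Its arguments: {"type":"object","properties":{"moves":{"type":"array"},"grip_force":{"type":"number"}},"required":["moves"]}

```bash
mkdir -p pics; cat > h.py <<'E'
import numpy as np, cv2
from cell import arm, imaging, job
from scipy.spatial.transform import Rotation as R
def snap(cam,name,crop=None,scale=1):
    im=imaging.get_image(cam)[:,:,::-1]
    cv2.imwrite(f'pics/{name}_full.png',im)
    if crop: x0,y0,x1,y1=crop; im=im[y0:y1,x0:x1]
    if scale!=1: im=cv2.resize(im,None,fx=scale,fy=scale,interpolation=cv2.INTER_CUBIC)
    cv2.imwrite(f'pics/{name}.png',im); return im
def ext(cam,st=None):
    p=imaging.camera_params(cam); K=np.array([[p['fx'],0,p['cx']],[0,p['fy'],p['cy']],[0,0,1.]])
    if 'hand_eye' in p:
        st=st or arm.observe(); H=np.array(p['hand_eye']); Rt=R.from_rotvec(st['ee_rot']).as_matrix()
        Rwc=Rt@H[:3,:3]; c=Rt@H[:3,3]+np.array(st['position'])
    else:
        Rwc=R.from_rotvec(np.ravel(p['rvec'])).as_matrix().T; c=-Rwc@np.ravel(p['tvec'])
    return K,Rwc,c
def onplane(cam,uv,z,st=None):
    K,Rwc,c=ext(cam,st); d=Rwc@np.linalg.inv(K)@np.array([uv[0],uv[1],1.]); return c+d*(z-c[2])/d[2]
def proj(cam,P,st=None):
    K,Rwc,c=ext(cam,st); q=K@(Rwc.T@(np.array(P)-c)); return q[:2]/q[2]
E
python3 - <<'E'
from h import *
a=snap('scene','s0');b=snap('side','d0')
cv2.imwrite('pics/both.png',cv2.resize(np.hstack([a,b]),(800,300)))
print(arm.observe())
for c in('scene','side'):print(ext(c))
E
```

```text
{'clock': 0.1, 'joints': array([ 1.20937742,  0.4351764 ,  0.02499718,  1.57399345, -0.01159153,
        1.13399369, -0.07509907]), 'dq': array([-0.00110065, -0.00166252, -0.00099453, -0.00320944,  0.00066082,
       -0.00105813, -0.00119856]), 'joint_efforts': array([ 3.25411238e-03, -6.69132757e+01,  9.88138877e-01, -3.15147436e+01,
       -6.05603680e-02,  3.73775535e-02,  8.61454311e-06]), 'position': array([ 0.1597882 , -0.60378738,  0.24301425]), 'ee_rot': array([-3.11396511e+00, -4.05104798e-01,  5.17492067e-04]), 'force': array([ 0.31330647,  0.5278779 , -0.11902897]), 'ft_torque': array([ 0.01115507, -0.01006276,  0.00239557]), 'width': 1.0005115276021457}
(array([[498.56732447,   0.        , 322.88048672],
       [  0.        , 498.56732447, 239.44974002],
       [  0.        ,   0.        ,   1.        ]]), array([[-0.52509908, -0.64531395,  0.55483408],
       [-0.85089979,  0.38621762, -0.35609759],
       [ 0.01550805, -0.65909472, -0.75190002]]), array([-0.17530228,  0.48697944,  1.07465192]))
(array([[444.44980562,   0.        , 318.99500113],
       [  0.        , 444.44980562, 237.46515335],
       [  0.        ,   0.        ,   1.        ]]), array([[-0.52160733, -0.63942707,  0.56485292],
       [-0.85298894,  0.40504943, -0.32915776],
       [-0.01832097, -0.65350439, -0.75670097]]), array([-0.18686769,  0.4684215 ,  1.05479354]))
```

View pics/s0.png

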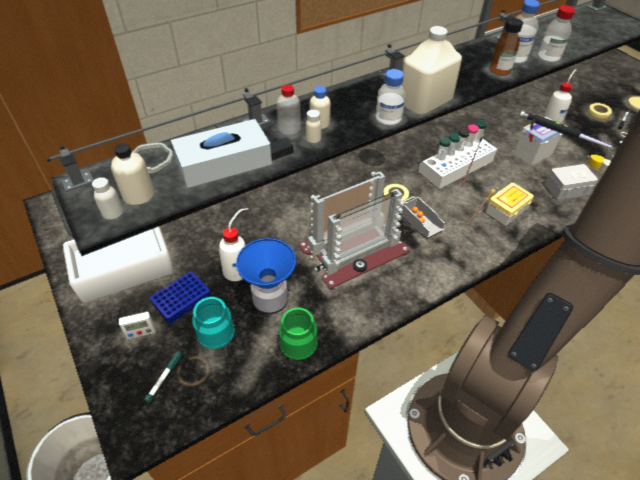

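View pics/d0.png

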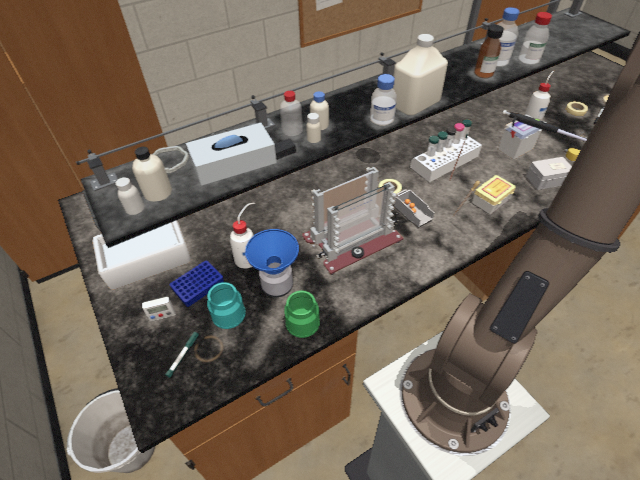

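The scene view shows the pan with orange balls at (421,216), the funnel mouth at about (267,263) on the clear jar (270,293), and the stand between them at about (355,240). The look-alikes are the turquoise jar (213,323), the green jar (298,333), and a grey tray or box (570,180). The yellow box is at (510,203). The side view is almost the same viewpoint. Only the tray at (421,216) holds orange balls, so I'll check it in a close crop.

```bash
python3 - <<'E'
from h import *
a=cv2.imread('pics/s0.png')
p=cv2.resize(a[180:250,380:460],None,fx=6,fy=6,interpolation=cv2.INTER_CUBIC)
q=cv2.resize(a[225:320,225:305],None,fx=4,fy=4,interpolation=cv2.INTER_CUBIC)
o=np.zeros((420,810,3),np.uint8);o[:,:480]=p;o[:380,480:800]=q
cv2.imwrite('pics/c1.png',o[:,:800])
# funnel: blue ellipse
h=cv2.cvtColor(a,cv2.COLOR_BGR2HSV)
m=cv2.inRange(h,(105,120,60),(125,255,255));m[:,:230]=0;m[:,300:]=0;m[:230]=0;m[300:]=0
ys,xs=np.nonzero(m);print(xs.min(),xs.max(),ys.min(),ys.max())
from scipy.optimize import least_squares
c=max(cv2.findContours(m,0,1)[0],key=cv2.contourArea)
hull=cv2.convexHull(c)[:,0];e=cv2.fitEllipse(cv2.convexHull(c));print(e)
for x in [(xs.min(),e[0][1]),(xs.max(),e[0][1])]:print(onplane('scene',x,.161))
print(onplane('scene',e[0],.161))
for uv in [(355,240),(421,216),(232,275),(300,247),(410,248),(330,288)]:print(uv,onplane('scene',uv,0))
E
```

```text
233 295 238 288
((265.2217712402344, 262.4375305175781), (49.70142364501953, 61.14253616333008), 82.60406494140625)
[0.54593167 0.27180938 0.161     ]
[0.47152765 0.14783311 0.161     ]
[0.50730913 0.20745429 0.161     ]
(355, 240) [ 0.56859455 -0.09992389  0.        ]
(421, 216) [ 0.54604204 -0.32400462  0.        ]
(232, 275) [0.63503531 0.25447753 0.        ]
(300, 247) [0.62676181 0.04843563 0.        ]
(410, 248) [ 0.46343441 -0.21696971  0.        ]
(330, 288) [0.46287491 0.05146218 0.        ]
```

View pics/c1.png

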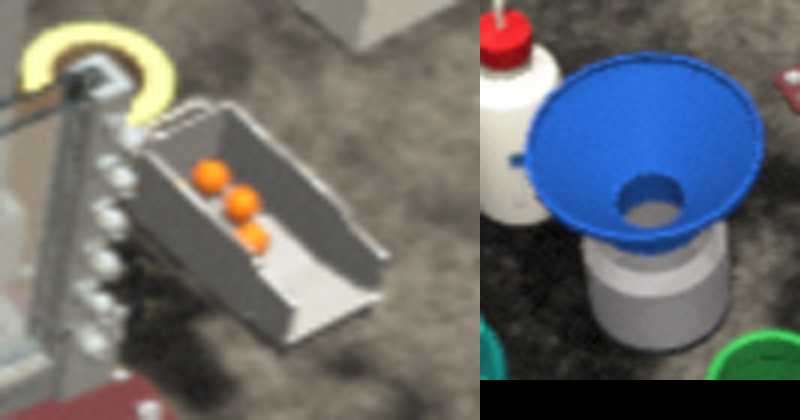

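The crop shows the right pan: three balls visible, nose towards lower right at (428,237)–(443,229), back wall top at (404,205)–(418,197), tape roll at (397,192). The blue funnel sits on the clear jar.

```bash
cat > fit.py <<'E'
from h import *
from scipy.optimize import least_squares
def fit(cam,obs,st=None,x0=(.55,-.32,-2)):
    K,Rwc,c=ext(cam,st)
    def pts(p):
        L=np.array([o[0] for o in obs],float); cs,s=np.cos(p[2]),np.sin(p[2])
        return np.c_[p[0]+cs*L[:,0]-s*L[:,1],p[1]+s*L[:,0]+cs*L[:,1],L[:,2]]
    def f(p):
        q=(pts(p)-c)@Rwc; q=q@K.T; return (q[:,:2]/q[:,2:]-np.array([o[1] for o in obs])).ravel()
    best=min((least_squares(f,(x0[0],x0[1],a)) for a in np.arange(-3,3.2,.75)),key=lambda r:r.cost)
    return best.x,best.fun.reshape(-1,2)
E
python3 - <<'E'
from fit import *
o=lambda u,v:(380+u/6,180+v/6)
obs=[((-.06,.03,.012),o(380,297)),((-.06,-.03,.012),o(287,345)),((.06,.03,.045),o(228,105)),((.06,-.03,.045),o(147,150)),((-.06,.03,.038),o(387,257)),((-.06,-.03,.038),o(293,310))]
# orientation: nose is -x; viewed from above, y is +90deg from x
for name,ob in(('A',obs),('B',[((l[0],-l[1],l[2]),p) for l,p in obs])):
    x,r=fit('scene',ob);print(name,x,np.abs(r).max(),r.round(1).tolist())
print('tape',onplane('scene',(396.7,192.5),.019))
for n,uv in dict(foot1=(327,288),foot2=(411,248),foot3=(300,246),posttop_l=(333,228),posttop_r=(399,196),backtop_l=(314,206),backtop_r=(380,177)).items():
    print(n,onplane('scene',uv,0.015 if 'foot' in n else .21))
print('bottle cap',onplane('scene',(231,235),.15), 'green',onplane('scene',(298,345),.05),'jar',onplane('scene',(270,303),.0))
print('yellow',onplane('scene',(510,203),.03),'marker',onplane('scene',(163,377),0))
s=arm.observe();print(R.from_rotvec(s['ee_rot']).as_matrix());print(imaging.camera_params('wrist')['hand_eye'])
E
```

```text
A [ 0.52083616 -0.30060284  0.30456372] 18.27604586198254 [[-10.7, 7.8], [16.0, -11.7], [-18.3, 11.7], [6.9, -6.5], [-10.1, 8.3], [16.8, -12.0]]
B [ 0.5210467  -0.30518238 -6.2632481 ] 1.71690770806498 [[0.1, 0.1], [-0.2, 0.3], [0.5, -0.6], [-1.7, -0.6], [0.8, 0.6], [0.4, 0.0]]
tape [ 0.65052576 -0.30906085  0.019     ]
foot1 [0.45799859 0.06423951 0.015     ]
foot2 [ 0.45307709 -0.20955053  0.015     ]
foot3 [0.61874162 0.05272762 0.015     ]
posttop_l [0.48100506 0.03820038 0.21      ]
posttop_r [ 0.48796978 -0.16225784  0.21      ]
backtop_l [0.56663715 0.03892863 0.21      ]
backtop_r [ 0.57011038 -0.1631742   0.21      ]
bottle cap [0.63635793 0.23666073 0.15      ] green [0.33509033 0.22069058 0.05      ] jar [0.50251418 0.20904203 0.        ]
yellow [ 0.43083024 -0.56634626  0.03      ] marker [0.44883588 0.51367975 0.        ]
[[ 9.66714951e-01  2.55855327e-01 -5.05822350e-04]
 [ 2.55855784e-01 -9.66714043e-01  1.33330819e-03]
 [-1.47851567e-04 -1.41834653e-03 -9.99998983e-01]]
[[ 1.24847452e-03 -9.59040074e-01 -2.83267677e-01  7.79203259e-02]
 [ 9.99998935e-01  1.41126900e-03 -3.70640023e-04  8.08956606e-04]
 [ 7.55225527e-04 -2.83266913e-01  9.59040815e-01 -1.40527931e-01]
 [ 0.00000000e+00  0.00000000e+00  0.00000000e+00  1.00000000e+00]]
```

Fit B is good (residuals ≤1.7 px). The pan is at about (0.521, -0.305) with yaw about 0.02, nose towards the robot. The stand's knobs come close on the +y side, so I'll hover and check with the wrist camera.

Emit:
{"op": "jog_arm", "data": {"moves": [{"fingers": -1,"xyz": [42,-18,-1],"angular": [0,0,0.24]},{"fingers": -1,"xyz": [42,-18,-1],"angular": [0,0,0.24]},{"fingers": -1,"xyz": [42,-18,-1],"angular": [0,0,0.24]},{"fingers": -1,"xyz": [42,-18,-1],"angular": [0,0,0.24]},{"fingers": -1,"xyz": [42,-18,-1],"angular": [0,0,0.24]},{"fingers": -1,"xyz": [42,-18,-1],"angular": [0,0,0.24]},{"fingers": -1,"xyz": [42,-18,-1],"angular": [0,0,0.24]},{"fingers": -1,"xyz": [42,-18,-1],"angular": [0,0,0.24]},{"fingers": -1,"xyz": [42,-18,-1],"angular": [0,0,0.24]},{"fingers": -1,"xyz": [42,-18,-1],"angular": [0,0,0.24]},{"fingers": -1,"xyz": [42,-18,-1],"angular": [0,0,0.24]},{"fingers": -1,"xyz": [42,-18,-1],"angular": [0,0,0.24]}]}}

```text
clock: 1.6
position: [0.519, -0.3239, 0.2539]
ee_rot: [3.141, 0.026, -0.0]
force: [-0.1, 0.0, 0.4]
width: 0.998
```

```bash
python3 - <<'E'
from h import *
import json
s=arm.observe();print(s['clock'],s['position'],R.from_rotvec(s['ee_rot']).as_matrix().round(3).tolist())
json.dump([list(s['position']),list(s['ee_rot'])],open('w1.json','w'))
snap('wrist','w1')
print(proj('wrist',(.521,-.305,.003),s))
E
```

```text
1.6 [ 0.51898761 -0.32386381  0.25387141] [[1.0, 0.017, -0.0], [0.017, -1.0, -0.0], [-0.0, 0.0, -1.0]]
[300.88809758 203.07377733]
```

View pics/w1.png

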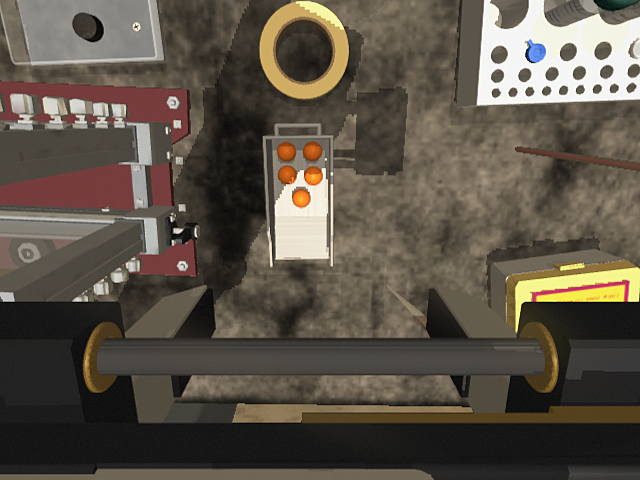

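The wrist view shows five balls in the pan. The back wall is at (264,137)–(333,136) and the nose at (273,260)–(330,258). The stand's foot edge is at u≈188–197, with a black knob at (197,232).

```bash
python3 - <<'E'
from fit import *
import json
p,r=json.load(open('w1.json'));st=dict(position=p,ee_rot=r)
obs=[((.06,.03,.045),(264.5,137)),((.06,-.03,.045),(333,137)),((-.06,.03,.038),(271,266)),((-.06,-.03,.038),(332,266)),((-.06,0,.012),(301,259))]
x,rr=fit('wrist',obs,st);print(x,rr.round(1).tolist())
print('foot',[onplane('wrist',u,.015,st).round(3) for u in((197,275),(188,90))],'knob',[onplane('wrist',(199,232),z,st).round(3) for z in(.05,.1,.15)],
 'clips',[onplane('wrist',(180,208),z,st).round(3) for z in(.02,.1)], 'tape',onplane('wrist',(304,50),.019,st))
E
```

```text
[ 0.5262849  -0.30590833  0.01730938] [[-1.5, -1.0], [1.4, -1.0], [-1.9, 1.5], [0.8, 1.5], [1.2, -0.4]]
foot [array([ 0.448, -0.201,  0.015]), array([ 0.623, -0.205,  0.015])] knob [array([ 0.503, -0.217,  0.05 ]), array([ 0.516, -0.232,  0.1  ]), array([ 0.53 , -0.248,  0.15 ])] clips [array([ 0.518, -0.191,  0.02 ]), array([ 0.535, -0.219,  0.1  ])] tape [ 0.65652468 -0.30782652  0.019     ]
```

Pan at (0.526, -0.306), yaw 0.017. The gripper body half-width of 95 mm would come within millimetres of the stand knobs, so I'll descend about 9 mm to the -y side and let the closing jaws draw the pan over.

Emit:
{"op": "jog_arm", "data": {"moves": [{"fingers": -1,"xyz": [2.2,-0.85,5],"angular": [0,0,0]},{"fingers": -1,"xyz": [2.2,-0.85,10],"angular": [0,0,0]},{"fingers": -1,"xyz": [2.2,-0.85,14],"angular": [0,0,0]},{"fingers": -1,"xyz": [2.2,-0.85,17],"angular": [0,0,0]},{"fingers": -1,"xyz": [2.2,-0.85,19],"angular": [0,0,0]},{"fingers": -1,"xyz": [2.2,-0.85,20.5],"angular": [0,0,0]},{"fingers": -1,"xyz": [2.2,-0.85,21.5],"angular": [0,0,0]},{"fingers": -1,"xyz": [2.2,-0.85,22.3],"angular": [0,0,0]},{"fingers": -1,"xyz": [2.2,-0.85,22.8],"angular": [0,0,0]},{"fingers": -1,"xyz": [2.2,-0.85,22.8],"angular": [0,0,0]}]}}

```text
clock: 2.9
position: [0.5417, -0.3138, 0.0257]
ee_rot: [3.141, 0.029, -0.0]
force: [-0.9, -0.0, -0.2]
width: 0.999
```

Emit:
{"op": "jog_arm", "data": {"grip_force": 25, "moves": [{"fingers": -0.8,"xyz": [0,0,0],"angular": [0,0,0]},{"fingers": -0.7,"xyz": [0,0,0],"angular": [0,0,0]},{"fingers": -0.6,"xyz": [0,0,0],"angular": [0,0,0]},{"fingers": -0.5,"xyz": [0,0,0],"angular": [0,0,0]},{"fingers": -0.4,"xyz": [0,0,0],"angular": [0,0,0]},{"fingers": -0.3,"xyz": [0,0,0],"angular": [0,0,0]},{"fingers": 0,"xyz": [0,0,0],"angular": [0,0,0]},{"fingers": 0,"xyz": [0,0,0],"angular": [0,0,0]},{"fingers": 0,"xyz": [0,0,0],"angular": [0,0,0]},{"fingers": 0,"xyz": [0,0,0],"angular": [0,0,0]}]}}

```text
clock: 4.15
position: [0.5418, -0.3139, 0.0258]
ee_rot: [3.141, 0.029, 0.0]
force: [0.7, 3.4, 2.2]
width: 0.651
```

Emit:
{"op": "jog_arm", "data": {"moves": [{"fingers": 0,"xyz": [0,0,-0.4],"angular": [0,0,0]},{"fingers": 0,"xyz": [0,0,-1.2],"angular": [0,0,0]},{"fingers": 0,"xyz": [0,0,-3],"angular": [0,-0.03,0]},{"fingers": 0,"xyz": [0,0,-5.5],"angular": [0,-0.06,0]},{"fingers": 0,"xyz": [0,0,-8.5],"angular": [0,-0.08,0]},{"fingers": 0,"xyz": [0,0,-12],"angular": [0,-0.08,0]},{"fingers": 0,"xyz": [0,0,-16],"angular": [0,-0.08,0]},{"fingers": 0,"xyz": [0,0,-20],"angular": [0,-0.08,0]},{"fingers": 0,"xyz": [0,0,-24],"angular": [0,-0.08,0]},{"fingers": 0,"xyz": [0,0,-27],"angular": [0,-0.08,0]},{"fingers": 0,"xyz": [0,0,-29],"angular": [0,-0.08,0]},{"fingers": 0,"xyz": [0,0,-30],"angular": [0,-0.08,0]}]}}

```text
clock: 5.65
position: [0.5416, -0.3143, 0.3272]
ee_rot: [3.137, 0.028, -0.123]
force: [0.5, -0.2, -1.9]
width: 0.654
```

```bash
python3 - <<'E'
from h import *
s=arm.observe();print(s['clock'],s['position'],s['joints'].round(2),s['width'],s['force'],R.from_rotvec(s['ee_rot']).as_matrix().round(3).tolist())
snap('wrist','w2',crop=(120,80,520,380))
E
```

```text
5.65 [ 0.54164419 -0.3143073   0.32722001] [ 0.44  0.43 -0.03  1.38  0.05  1.41 -1.15] 0.65409057675267 [ 0.46287267 -0.24086975 -1.88680233] [[0.997, 0.018, -0.079], [0.018, -1.0, -0.003], [-0.079, 0.001, -0.997]]
```

View pics/w2.png

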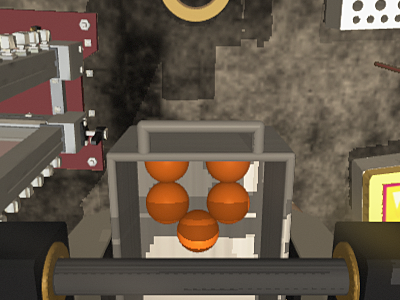

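All five balls are still in the pan and the grip is steady at 60 mm. Next I work out the carry pose and the pour pose. A yaw of about -0.4 keeps the pan clear of the wash bottle, and I'll tilt about the nose.

```bash
cat > plan.py <<'E'
from h import *
L=np.array([-.0755,0,.0125])
def tgt(N,yaw,tilt):
    M=R.from_euler('z',yaw)*R.from_euler('y',-tilt)*R.from_matrix(np.diag([1,-1,-1.]))
    return np.array(N)-M.apply(L),M
def rel(P,M,s=None):
    s=s or arm.observe(); C=R.from_rotvec(s['ee_rot'])
    return (C.inv().apply(P-s['position'])*100).round(2),(C.inv()*M).as_rotvec().round(3)
E
python3 - <<'E'
from plan import *
print('spout',onplane('scene',(246,209),.19),onplane('scene',(238,225),.17))
for N,y,t in [((.525,.199,.29),-.4,-.08),((.525,.199,.195),-.4,0.05)]:
    P,M=tgt(N,y,t);print(P.round(3),*rel(P,M))
E
```

```text
spout [0.66125451 0.17913368 0.19      ] [0.64016396 0.21337576 0.17      ]
[0.595 0.169 0.296] [  6.44 -48.26   2.58] [ 0.034 -0.002  0.417]
[0.594 0.17  0.211] [  6.97 -48.33  11.08] [0.007 0.126 0.418]
```

Emit:
{"op": "jog_arm", "data": {"moves": [{"fingers": 0,"xyz": [0,-0.5,0],"angular": [0,0,0]},{"fingers": 0,"xyz": [0,-1.5,0],"angular": [0,0,0.02]},{"fingers": 0,"xyz": [0.3,-3.2,0],"angular": [0,0,0.04]},{"fingers": 0,"xyz": [0.6,-5.5,0],"angular": [0,0,0.06]},{"fingers": 0,"xyz": [1,-8.5,0],"angular": [0.01,0,0.09]},{"fingers": 0,"xyz": [1.3,-11.5,0],"angular": [0.01,0,0.12]},{"fingers": 0,"xyz": [1.6,-14.5,0],"angular": [0.01,0,0.15]},{"fingers": 0,"xyz": [1.9,-17.5,0],"angular": [0.02,0,0.18]},{"fingers": 0,"xyz": [2.2,-20.5,0],"angular": [0.02,0,0.21]},{"fingers": 0,"xyz": [2.4,-22.5,0],"angular": [0.02,0,0.24]},{"fingers": 0,"xyz": [2.5,-23.7,0],"angular": [0.02,0,0.25]},{"fingers": 0,"xyz": [2.5,-24,0],"angular": [0.02,0,0.25]}]}}

```text
clock: 7.2
position: [0.5619, -0.0725, 0.3234]
ee_rot: [-3.109, 0.36, 0.126]
force: [0.3, 0.0, -3.0]
width: 0.651
```

```bash
python3 - <<'E'
from plan import *
s=arm.observe();print(s['clock'],s['position'],s['joints'].round(2),s['width'])
P,M=tgt((.515,.2,.29),-.5,-.08);print(P.round(3),*rel(P,M))
E
```

```text
7.2 [ 0.56193429 -0.0725356   0.32337056] [ 0.1   0.34 -0.08  1.52  0.01  1.36 -1.78] 0.651221163430538
[0.582 0.163 0.296] [ -3.22 -23.43   2.96] [0.022 0.001 0.268]
```

Emit:
{"op": "jog_arm", "data": {"moves": [{"fingers": 0,"xyz": [0,-0.5,0],"angular": [0,0,0]},{"fingers": 0,"xyz": [-0.2,-1.5,0],"angular": [0,0,0.02]},{"fingers": 0,"xyz": [-0.4,-3.2,0],"angular": [0,0,0.04]},{"fingers": 0,"xyz": [-0.8,-5.5,0],"angular": [0,0,0.06]},{"fingers": 0,"xyz": [-1.2,-8.5,0],"angular": [0.01,0,0.09]},{"fingers": 0,"xyz": [-1.6,-11.5,0.3],"angular": [0.01,0,0.12]},{"fingers": 0,"xyz": [-2,-14.5,0.7],"angular": [0.01,0,0.15]},{"fingers": 0,"xyz": [-2.4,-17.5,1.2],"angular": [0.02,0,0.18]},{"fingers": 0,"xyz": [-2.8,-20.3,1.8],"angular": [0.02,0,0.22]},{"fingers": 0,"xyz": [-3,-22.2,2.4],"angular": [0.02,0,0.25]},{"fingers": 0,"xyz": [-3.2,-23.2,2.9],"angular": [0.02,0,0.27]},{"fingers": 0,"xyz": [-3.2,-23.4,3],"angular": [0.02,0,0.27]}]}}

```text
clock: 8.7
position: [0.5823, 0.1626, 0.296]
ee_rot: [-3.023, 0.776, 0.122]
force: [0.1, -0.3, -0.7]
width: 0.655
```

```bash
python3 - <<'E'
from plan import *
s=arm.observe();print(s['clock'],s['position'],s['joints'].round(2),s['width'])
a=snap('scene','s3');
for t in (.2,):
    P,M=tgt((.515,.2,.205),-.5,t);print(P.round(3),*rel(P,M))
N=np.array(s['position'])+R.from_rotvec(s['ee_rot']).apply(L);print('nose',N,proj('scene',N)-[180,130])
cv2.imwrite('pics/s3c.png',cv2.resize(a[130:330,180:380],(800,800))[:600*1])
cv2.imwrite('pics/s3c.png',cv2.resize(a[130:330,180:380],(600,600),interpolation=cv2.INTER_CUBIC))
E
```

```text
8.7 [0.58230725 0.16256146 0.29595236] [-0.25  0.41 -0.12  1.49 -0.01  1.3  -2.42] 0.6545997333713911
[0.578 0.166 0.232] [-0.08 -0.1   6.41] [ 0.002  0.28  -0.003]
nose [0.51546135 0.19926408 0.28954588] [82.61055063 91.18456634]
```

View pics/s3c.png

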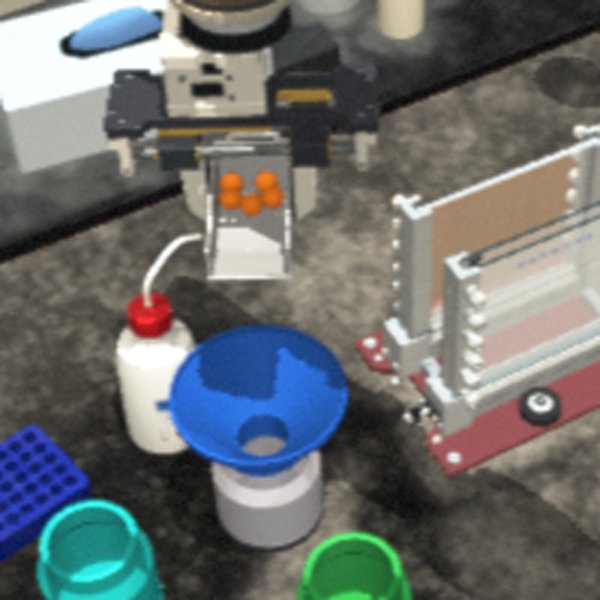

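The nose shows at crop (248,274), exactly where predicted. All five balls are in the pan, and the funnel lies below the nose. I'll tilt to 0.2 and lower.

Emit:
{"op": "jog_arm", "data": {"moves": [{"fingers": 0,"xyz": [0,0,0],"angular": [0,0.05,0]},{"fingers": 0,"xyz": [0,0,0.2],"angular": [0,0.1,0]},{"fingers": 0,"xyz": [0,0,0.6],"angular": [0,0.16,0]},{"fingers": 0,"xyz": [0,0,1.2],"angular": [0,0.22,0]},{"fingers": 0,"xyz": [0,0,2],"angular": [0,0.26,0]},{"fingers": 0,"xyz": [0,0,3],"angular": [0,0.28,0]},{"fingers": 0,"xyz": [0,0,4],"angular": [0,0.28,0]},{"fingers": 0,"xyz": [0,0,5],"angular": [0,0.28,0]},{"fingers": 0,"xyz": [0,0,5.8],"angular": [0,0.28,0]},{"fingers": 0,"xyz": [0,-0.1,6.3],"angular": [0,0.28,0]},{"fingers": 0,"xyz": [0,-0.1,6.4],"angular": [0,0.28,0]}]}}

```text
clock: 10.12
position: [0.5786, 0.1655, 0.2322]
ee_rot: [2.979, -0.765, 0.298]
force: [-0.2, -0.1, -1.6]
width: 0.652
```

```bash
python3 - <<'E'
from plan import *
s=arm.observe();print(s['clock'],s['position'],s['joints'].round(2),s['width'],s['force'])
N=np.array(s['position'])+R.from_rotvec(s['ee_rot']).apply(L);print('nose',N)
for t in (.3,.4,.5,.6,.7):
    P,M=tgt((.515,.2,.202),-.5,t);print(t,P.round(3),*rel(P,M))
E
```

```text
10.125 [0.57857308 0.16550551 0.23219631] [-0.41  0.34 -0.07  1.77  0.24  0.94 -2.68] 0.6523076655761495 [-0.20762944 -0.10037975 -1.59582531]
nose [0.51588014 0.19991088 0.20494993]
0.3 [0.575 0.167 0.236] [-0.3   0.02 -0.47] [ 0.003  0.1   -0.002]
0.4 [0.572 0.169 0.243] [-0.54  0.02 -1.2 ] [ 0.003  0.2   -0.002]
0.5 [0.568 0.171 0.249] [-0.85  0.03 -1.9 ] [ 0.003  0.3   -0.002]
0.6 [0.563 0.174 0.255] [-1.22  0.03 -2.57] [ 0.003  0.4   -0.002]
0.7 [0.559 0.176 0.26 ] [-1.66  0.03 -3.19] [ 0.003  0.5   -0.002]
```

Joint 7 is near its limit, so I'll yaw back to about -0.05 around the nose (it clears the spout by about 25 mm), then tilt.

```bash
python3 - <<'E'
from plan import *
for y in(-.35,-.2,-.05):
    P,M=tgt((.518,.203,.205),y,.2);print(y,P.round(3),*rel(P,M))
E
```

```text
-0.35 [0.585 0.178 0.232] [-0.04 -1.45 -0.02] [ 0.032  0.    -0.149]
-0.2 [0.588 0.189 0.232] [-0.28 -2.5  -0.07] [ 0.062  0.    -0.296]
-0.05 [0.589 0.199 0.232] [-0.67 -3.5  -0.15] [ 0.092  0.001 -0.443]
```

Emit:
{"op": "jog_arm", "data": {"moves": [{"fingers": 0,"xyz": [0,-0.4,0],"angular": [0.01,0,-0.04]},{"fingers": 0,"xyz": [0,-0.9,0],"angular": [0.02,0,-0.09]},{"fingers": 0,"xyz": [0,-1.45,0],"angular": [0.03,0,-0.15]},{"fingers": 0,"xyz": [-0.1,-2,0],"angular": [0.045,0,-0.22]},{"fingers": 0,"xyz": [-0.3,-2.5,-0.1],"angular": [0.06,0,-0.3]},{"fingers": 0,"xyz": [-0.5,-3,-0.1],"angular": [0.08,0,-0.37]},{"fingers": 0,"xyz": [-0.6,-3.4,-0.15],"angular": [0.09,0,-0.42]},{"fingers": 0,"xyz": [-0.7,-3.5,-0.15],"angular": [0.09,0,-0.44]},{"fingers": 0,"xyz": [-0.7,-3.5,-0.15],"angular": [0.09,0,-0.44]}]}}

```text
clock: 11.25
position: [0.5892, 0.1996, 0.2327]
ee_rot: [3.119, -0.085, 0.313]
force: [-0.2, -0.6, -2.6]
width: 0.652
```

```bash
python3 - <<'E'
from plan import *
s=arm.observe();print(s['clock'],s['position'],s['joints'].round(2),s['width'],s['force'])
N=np.array(s['position'])+R.from_rotvec(s['ee_rot']).apply(L);print('nose',N)
for t in (.3,.4,.5,.6,.7):
    P,M=tgt((.518,.205,.202),-.05,t);print(t,P.round(3),*rel(P,M))
E
```

```text
11.25 [0.58920961 0.19959122 0.23270247] [-0.33  0.35 -0.19  1.75  0.22  0.88 -2.25] 0.652288628430485 [-0.18841721 -0.60315294 -2.60194867]
nose [0.51779655 0.2034484  0.20546651]
0.3 [0.586 0.202 0.236] [-0.22 -0.18 -0.41] [ 0.002  0.1   -0.004]
0.4 [0.583 0.202 0.243] [-0.46 -0.18 -1.13] [ 0.002  0.2   -0.004]
0.5 [0.578 0.202 0.249] [-0.76 -0.18 -1.83] [ 0.002  0.3   -0.004]
0.6 [0.573 0.202 0.255] [-1.14 -0.18 -2.5 ] [ 0.002  0.4   -0.004]
0.7 [0.568 0.203 0.26 ] [-1.58 -0.17 -3.13] [ 0.003  0.5   -0.004]
```

Emit:
{"op": "jog_arm", "data": {"moves": [{"fingers": 0,"xyz": [-0.05,-0.1,-0.1],"angular": [0,0.03,0]},{"fingers": 0,"xyz": [-0.1,-0.18,-0.25],"angular": [0,0.05,0]},{"fingers": 0,"xyz": [-0.17,-0.18,-0.35],"angular": [0,0.075,0]},{"fingers": 0,"xyz": [-0.22,-0.18,-0.45],"angular": [0,0.1,0]},{"fingers": 0,"xyz": [-0.28,-0.18,-0.6],"angular": [0,0.125,0]},{"fingers": 0,"xyz": [-0.34,-0.18,-0.8],"angular": [0,0.15,0]},{"fingers": 0,"xyz": [-0.4,-0.18,-0.95],"angular": [0,0.175,0]},{"fingers": 0,"xyz": [-0.46,-0.18,-1.13],"angular": [0,0.2,0]},{"fingers": 0,"xyz": [-0.53,-0.18,-1.3],"angular": [0,0.225,0]},{"fingers": 0,"xyz": [-0.6,-0.18,-1.48],"angular": [0,0.25,0]},{"fingers": 0,"xyz": [-0.68,-0.18,-1.65],"angular": [0,0.275,0]},{"fingers": 0,"xyz": [-0.76,-0.18,-1.83],"angular": [0,0.3,0]}]}}

```text
clock: 12.75
position: [0.5782, 0.2021, 0.2493]
ee_rot: [3.029, -0.081, 0.776]
force: [0.4, 1.0, -0.5]
width: 0.654
```

```bash
python3 - <<'E'
from plan import *
s=arm.observe();print(s['clock'],s['position'],s['joints'].round(2),s['width'],s['force'])
N=np.array(s['position'])+R.from_rotvec(s['ee_rot']).apply(L);print('nose',N)
for t in (.6,.7,.75):
    P,M=tgt((.518,.205,.202),-.05,t);print(t,P.round(3),*rel(P,M))
E
```

```text
12.75 [0.5781908  0.20214593 0.24932605] [-0.52  0.21 -0.08  2.    0.59  0.59 -2.66] 0.6537528392645137 [ 0.44311722  1.00266682 -0.54267825]
nose [0.51808305 0.20535201 0.20206846]
0.6 [0.573 0.202 0.255] [-0.17  0.02 -0.73] [ 0.002  0.098 -0.003]
0.7 [0.568 0.203 0.26 ] [-0.4   0.02 -1.46] [ 0.002  0.198 -0.003]
0.75 [0.565 0.203 0.263] [-0.55  0.02 -1.82] [ 0.002  0.248 -0.003]
```

Joint 7 is near its limit again, so I'll add some positive yaw during the rest of the tilt.

```bash
python3 - <<'E'
from plan import *
for y,t in ((.05,.5),(.15,.55),(.25,.65),(.3,.72)):
    P,M=tgt((.518,.206,.202),y,t);print(t,P.round(3),*rel(P,M))
E
```

```text
0.5 [0.578 0.209 0.249] [-0.04 -0.69 -0.  ] [ 0.05  -0.001 -0.091]
0.55 [0.575 0.215 0.252] [-0.19 -1.23 -0.42] [ 0.102  0.048 -0.176]
0.65 [0.569 0.219 0.258] [-0.49 -1.63 -1.22] [ 0.166  0.147 -0.255]
0.72 [0.564 0.22  0.261] [-0.73 -1.74 -1.75] [ 0.203  0.216 -0.29 ]
```

Emit:
{"op": "jog_arm", "data": {"moves": [{"fingers": 0,"xyz": [0,-0.35,0],"angular": [0.025,0,-0.045]},{"fingers": 0,"xyz": [-0.04,-0.7,0],"angular": [0.05,0,-0.09]},{"fingers": 0,"xyz": [-0.11,-0.95,-0.2],"angular": [0.075,0.025,-0.13]},{"fingers": 0,"xyz": [-0.19,-1.23,-0.42],"angular": [0.1,0.05,-0.175]},{"fingers": 0,"xyz": [-0.29,-1.35,-0.7],"angular": [0.12,0.08,-0.2]},{"fingers": 0,"xyz": [-0.39,-1.5,-0.95],"angular": [0.145,0.115,-0.23]},{"fingers": 0,"xyz": [-0.49,-1.63,-1.22],"angular": [0.166,0.147,-0.255]},{"fingers": 0,"xyz": [-0.61,-1.7,-1.5],"angular": [0.185,0.18,-0.27]},{"fingers": 0,"xyz": [-0.73,-1.75,-1.75],"angular": [0.2,0.216,-0.29]},{"fingers": 0,"xyz": [-0.73,-1.75,-1.75],"angular": [0.2,0.216,-0.29]},{"fingers": 0,"xyz": [-0.73,-1.75,-1.75],"angular": [0.2,0.216,-0.29]}]}}

```text
clock: 14.12
position: [0.5637, 0.2212, 0.261]
ee_rot: [-2.817, -0.427, -1.057]
force: [-0.4, -0.1, -0.3]
width: 0.652
```

```bash
python3 - <<'E'
from plan import *
s=arm.observe();print(s['clock'],s['position'],s['joints'].round(2),s['width'],s['force'])
N=np.array(s['position'])+R.from_rotvec(s['ee_rot']).apply(L);print('nose',N)
a=snap('scene','s5');b=imaging.get_image('wrist')[:,:,::-1]
o=np.zeros((400,800,3),np.uint8);o[:,:400]=cv2.resize(a[180:320,200:340],(400,400),interpolation=cv2.INTER_CUBIC);o[:300,400:]=cv2.resize(b,(400,300))
cv2.imwrite('pics/s5c.png',o)
E
```

```text
14.125 [0.56367998 0.22115863 0.26095536] [-0.84  0.11  0.3   2.25  0.97  0.16 -2.73] 0.6518367007799482 [-0.3965265  -0.06591651 -0.28898602]
nose [0.51722763 0.20666335 0.20189128]
```

View pics/s5c.png

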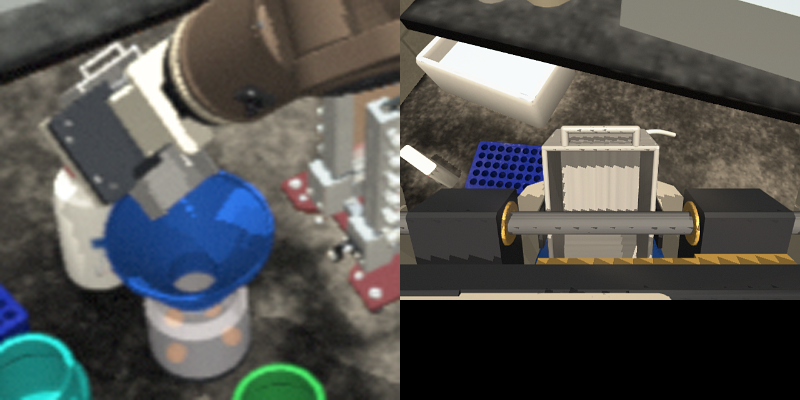

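Orange balls show in the jar below the funnel, at about crop (172,312), (215,312), (175,350) and (232,345). The pan floor looks empty in the wrist view, and the funnel is still seated. I'll untilt and rise.

```bash
python3 - <<'E'
from plan import *
for N,y,t in (((.52,.206,.215),.25,.6),((.525,.206,.25),.1,.4),((.525,.206,.30),0,.15),((.525,.206,.32),-.1,0)):
    P,M=tgt(N,y,t);print(t,P.round(3),*rel(P,M))
E
```

```text
0.6 [0.574 0.22  0.268] [1.1  0.41 0.05] [-0.028 -0.118  0.04 ]
0.4 [0.589 0.212 0.291] [ 3.58  1.57 -0.83] [-0.104 -0.317  0.171]
0.15 [0.598 0.206 0.324] [ 6.2   2.44 -2.89] [-0.125 -0.564  0.276]
0 [0.6   0.198 0.332] [ 6.78  3.24 -3.55] [-0.141 -0.708  0.383]
```

Emit:
{"op": "jog_arm", "data": {"moves": [{"fingers": 0,"xyz": [0.6,0.2,0],"angular": [-0.015,-0.06,0.02]},{"fingers": 0,"xyz": [1.1,0.4,0],"angular": [-0.03,-0.12,0.04]},{"fingers": 0,"xyz": [2.3,1,-0.4],"angular": [-0.065,-0.22,0.1]},{"fingers": 0,"xyz": [3.6,1.6,-0.8],"angular": [-0.1,-0.32,0.17]},{"fingers": 0,"xyz": [4.9,2,-1.8],"angular": [-0.115,-0.44,0.22]},{"fingers": 0,"xyz": [6.2,2.4,-2.9],"angular": [-0.125,-0.56,0.28]},{"fingers": 0,"xyz": [6.8,3.2,-3.55],"angular": [-0.14,-0.71,0.38]},{"fingers": 0,"xyz": [6.8,3.2,-3.55],"angular": [-0.14,-0.71,0.38]},{"fingers": 0,"xyz": [6.8,3.2,-3.55],"angular": [-0.14,-0.71,0.38]}]}}

```text
clock: 15.35
position: [0.6004, 0.198, 0.3315]
ee_rot: [-3.138, 0.153, 0.001]
force: [-0.4, 0.1, -1.4]
width: 0.654
```

```bash
python3 - <<'E'
from plan import *
s=arm.observe();print(s['clock'],s['position'],s['joints'].round(2),s['width'])
M=R.from_matrix(np.diag([1,-1,-1.]))
for P in((.57,-.07,.33),(.545,-.325,.33)):print(*rel(np.array(P),M))
a=snap('scene','s6')
cv2.imwrite('pics/s6c.png',cv2.resize(a[140:320,180:380],(800,720),interpolation=cv2.INTER_CUBIC)[:,:][120:720])
E
```

```text
15.35 [0.6003509  0.19801522 0.33154504] [-0.47  0.39  0.1   1.42 -0.04  1.33 -2.04] 0.6540307492932728
[-0.41 26.97  0.15] [-0.     0.001 -0.098]
[-0.41 52.59  0.15] [-0.     0.001 -0.098]
```

View pics/s6c.png

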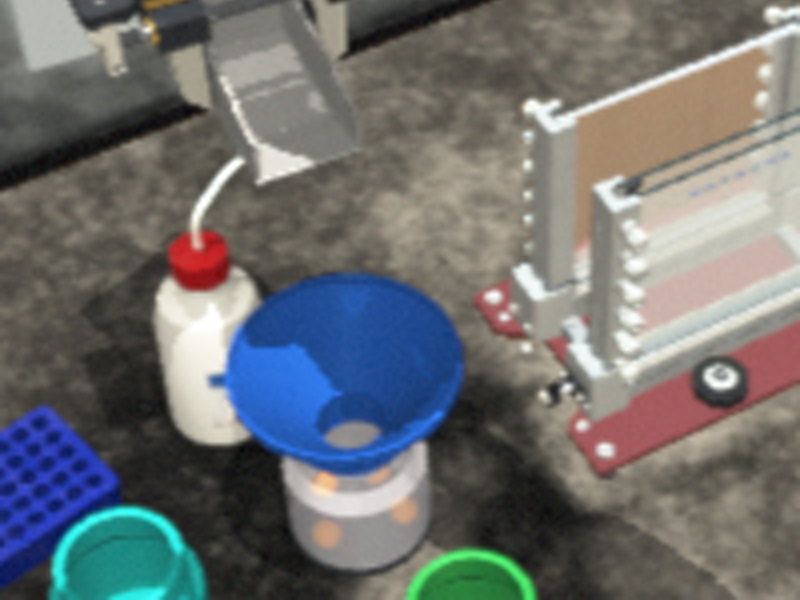

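The pan is empty and no balls are on the bench. Four orange patches are visible through the jar and the funnel is seated. I'll carry the pan back.

Emit:
{"op": "jog_arm", "data": {"moves": [{"fingers": 0,"xyz": [0,1.5,0],"angular": [0,0,0]},{"fingers": 0,"xyz": [0,5,0],"angular": [0,0,-0.02]},{"fingers": 0,"xyz": [0,10,0],"angular": [0,0,-0.04]},{"fingers": 0,"xyz": [-0.1,15,0],"angular": [0,0,-0.06]},{"fingers": 0,"xyz": [-0.2,20,0],"angular": [0,0,-0.08]},{"fingers": 0,"xyz": [-0.3,26,0],"angular": [0,0,-0.1]},{"fingers": 0,"xyz": [-0.4,32,0],"angular": [0,0,-0.1]},{"fingers": 0,"xyz": [-0.4,38,0],"angular": [0,0,-0.1]},{"fingers": 0,"xyz": [-0.4,44,0],"angular": [0,0,-0.1]},{"fingers": 0,"xyz": [-0.4,49,0],"angular": [0,0,-0.1]},{"fingers": 0,"xyz": [-0.4,52,0],"angular": [0,0,-0.1]},{"fingers": 0,"xyz": [-0.4,52.6,0.2],"angular": [0,0,-0.1]}]}}

```text
clock: 16.9
position: [0.5426, -0.328, 0.3311]
ee_rot: [3.139, -0.004, -0.002]
force: [0.0, 0.6, -1.6]
width: 0.651
```

```bash
python3 - <<'E'
from plan import *
s=arm.observe();print(s['clock'],s['position'],s['ee_rot'],s['width'])
print(*rel(np.array([.545,-.325,.026]),R.from_matrix(np.diag([1,-1,-1.]))))
E
```

```text
16.9 [ 0.54258226 -0.3279712   0.3310621 ] [ 3.13942881e+00 -3.55252069e-03 -2.01941506e-03] 0.6513136247187947
[ 0.28 -0.36 30.51] [ 0.002  0.001 -0.002]
```

Emit:
{"op": "jog_arm", "data": {"moves": [{"fingers": 0,"xyz": [0,0,4],"angular": [0,0,0]},{"fingers": 0,"xyz": [0,0,9],"angular": [0,0,0]},{"fingers": 0,"xyz": [0,0,14],"angular": [0,0,0]},{"fingers": 0,"xyz": [0,0,19],"angular": [0,0,0]},{"fingers": 0,"xyz": [0,0,23],"angular": [0,0,0]},{"fingers": 0,"xyz": [0,0,26],"angular": [0,0,0]},{"fingers": 0,"xyz": [0,0,28],"angular": [0,0,0]},{"fingers": 0,"xyz": [0,0,29.2],"angular": [0,0,0]},{"fingers": 0,"xyz": [0,0,29.8],"angular": [0,0,0]},{"fingers": 0,"xyz": [0,0,30.2],"angular": [0,0,0]},{"fingers": 0,"xyz": [0,0,30.4],"angular": [0,0,0]},{"fingers": 0,"xyz": [0,0,30.5],"angular": [0,0,0]}]}}

```text
clock: 18.4
position: [0.5444, -0.3253, 0.0261]
ee_rot: [3.141, 0.002, -0.002]
force: [0.1, 0.5, -0.4]
width: 0.655
```

Emit:
{"op": "jog_arm", "data": {"moves": [{"fingers": 0,"xyz": [0,0,0.05],"angular": [0,0,0]},{"fingers": 0,"xyz": [0,0,0.05],"angular": [0,0,0]},{"fingers": -0.35,"xyz": [0,0,0.05],"angular": [0,0,0]},{"fingers": -0.45,"xyz": [0,0,0.05],"angular": [0,0,0]},{"fingers": -0.6,"xyz": [0,0,0.05],"angular": [0,0,0]},{"fingers": -0.7,"xyz": [0,0,0.05],"angular": [0,0,0]},{"fingers": -0.7,"xyz": [0,0,0.05],"angular": [0,0,0]},{"fingers": -0.7,"xyz": [0,0,-1],"angular": [0,0,0]},{"fingers": -0.7,"xyz": [0,0,-3],"angular": [0,0,0]},{"fingers": -0.7,"xyz": [0,0,-7],"angular": [0,0,0]},{"fingers": -0.7,"xyz": [0,0,-12],"angular": [0,0,0]},{"fingers": -0.7,"xyz": [0,0,-18],"angular": [0,0,0]}]}}

```text
clock: 19.9
position: [0.544, -0.3249, 0.2084]
ee_rot: [3.141, 0.002, -0.003]
force: [1.0, -0.6, 0.3]
width: 0.85
```

Emit:
{"op": "jog_arm", "data": {"moves": [{"fingers": -0.7,"xyz": [0,0,-4],"angular": [0,0,0]},{"fingers": -0.7,"xyz": [0,0,-4],"angular": [0,0,0]}]}}

```text
clock: 20.15
position: [0.5461, -0.3263, 0.2513]
ee_rot: [3.137, 0.002, 0.009]
force: [0.2, -1.1, 0.1]
width: 0.85
```

```bash
python3 - <<'E'
from h import *
s=arm.observe();print(s['clock'],s['position'],s['width'],s['force'])
a=snap('scene','s7');b=imaging.get_image('wrist')[:,:,::-1]; d=imaging.get_image('side')[:,:,::-1]
o=np.zeros((600,800,3),np.uint8);o[:300,:400]=cv2.resize(b,(400,300));o[:300,400:]=cv2.resize(a,(400,300))
o[300:,:400]=cv2.resize(a[225:315,220:340],(400,300),interpolation=cv2.INTER_CUBIC);o[300:,400:]=cv2.resize(d[215:305,225:345],(400,300),interpolation=cv2.INTER_CUBIC)
cv2.imwrite('pics/s7c.png',o)
E
```

```text
20.15 [ 0.54608688 -0.32634101  0.25134776] 0.8498718340259659 [ 0.23903934 -1.08719138  0.08734653]
```

View pics/s7c.png

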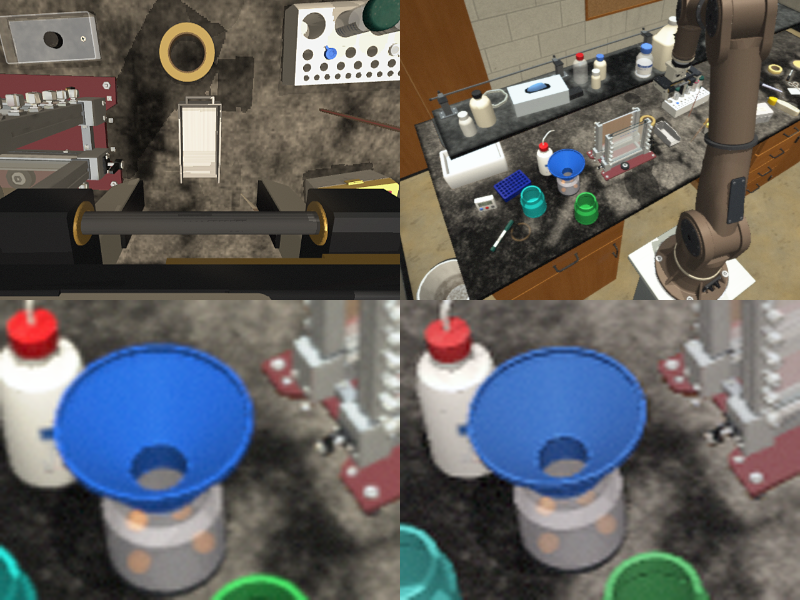

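The pan is upright and empty at about its old spot, with the tape untouched and the funnel seated. Four balls are clear in the jar and the fifth is probably hidden, so I'll look for it from another angle.

```bash
python3 - <<'E'
from h import *
for n in('s0','s7_full'):
    a=cv2.imread(f'pics/{n}.png');h=cv2.cvtColor(a,cv2.COLOR_BGR2HSV)
    m=cv2.inRange(h,(5,70,110),(18,255,255));m[:150]=0;m[350:]=0
    k,_,st,c=cv2.connectedComponentsWithStats(m)
    print(n,[(c[i].round().tolist(),int(st[i,4])) for i in range(1,k) if st[i,4]>4])
s=arm.observe();C=R.from_rotvec(s['ee_rot'])
for P in((.546,-.326,.36),(.56,.0,.36),(.60,.17,.36)):print((C.inv().apply(np.array(P)-s['position'])*100).round(1))
E
```

```text
s0 [([32.0, 154.0], 16), ([43.0, 175.0], 39), ([470.0, 166.0], 6), ([464.0, 180.0], 20), ([346.0, 201.0], 888), ([512.0, 197.0], 76), ([391.0, 189.0], 9), ([489.0, 193.0], 5), ([386.0, 197.0], 18), ([484.0, 201.0], 14), ([418.0, 213.0], 97), ([476.0, 212.0], 26), ([229.0, 228.0], 5), ([408.0, 247.0], 5), ([322.0, 274.0], 6), ([478.0, 307.0], 9), ([496.0, 316.0], 27), ([481.0, 333.0], 493), ([490.0, 341.0], 37), ([487.0, 347.0], 9)]
s7_full [([40.0, 169.0], 122), ([59.0, 152.0], 5), ([87.0, 158.0], 127), ([103.0, 151.0], 6), ([556.0, 160.0], 60), ([103.0, 157.0], 9), ([57.0, 164.0], 5), ([470.0, 166.0], 6), ([561.0, 168.0], 7), ([62.0, 170.0], 6), ([464.0, 178.0], 24), ([552.0, 171.0], 5), ([552.0, 203.0], 275), ([14.0, 178.0], 10), ([346.0, 201.0], 887), ([558.0, 184.0], 7), ([41.0, 188.0], 10), ([392.0, 188.0], 9), ([400.0, 189.0], 6), ([386.0, 197.0], 16), ([595.0, 246.0], 2959), ([487.0, 196.0], 5), ([547.0, 198.0], 6), ([6.0, 201.0], 18), ([481.0, 205.0], 17), ([476.0, 212.0], 8), ([12.0, 215.0], 6), ([24.0, 216.0], 11), ([472.0, 217.0], 6), ([17.0, 226.0], 5), ([20.0, 230.0], 5), ([22.0, 244.0], 5), ([533.0, 279.0], 1309), ([623.0, 268.0], 40), ([600.0, 283.0], 8), ([584.0, 286.0], 5), ([274.0, 289.0], 9), ([261.0, 290.0], 22), ([577.0, 290.0], 5), ([581.0, 293.0], 34), ([281.0, 297.0], 25), ([470.0, 298.0], 6), ([560.0, 301.0], 19), ([261.0, 303.0], 30), ([566.0, 302.0], 6), ([556.0, 310.0], 17), ([475.0, 344.0], 188), ([551.0, 348.0], 11)]
[  0.2   0.1 -11.4]
[  1.6 -32.5 -11.4]
[  5.6 -49.5 -11.4]
```

Emit:
{"op": "jog_arm", "data": {"moves": [{"fingers": -0.7,"xyz": [0,0,-6],"angular": [0,0,0]},{"fingers": -0.7,"xyz": [0,0,-12],"angular": [0,0,0]},{"fingers": -0.7,"xyz": [0.5,-5,-15],"angular": [0,0,0]},{"fingers": -0.7,"xyz": [1,-10,-15],"angular": [0.1,0,0]},{"fingers": -0.7,"xyz": [1.5,-16,-15],"angular": [0.2,0,0]},{"fingers": -0.7,"xyz": [1.5,-22,-15],"angular": [0.3,0,0]},{"fingers": -0.7,"xyz": [1.5,-28,-15],"angular": [0.4,0,0]},{"fingers": -0.7,"xyz": [1.5,-33,-15],"angular": [0.5,0,0]},{"fingers": -0.7,"xyz": [1.5,-35,-15],"angular": [0.5,0,0]},{"fingers": -0.7,"xyz": [1.5,-35,-15],"angular": [0.5,0,0]},{"fingers": -0.7,"xyz": [1.5,-35,-15],"angular": [0.5,0,0]}]}}

```text
clock: 21.68
position: [0.5595, 0.0235, 0.3955]
ee_rot: [-2.644, 0.0, 0.002]
force: [-0.4, -0.5, 0.5]
width: 0.849
```

```bash
python3 - <<'E'
from h import *
s=arm.observe();print(s['clock'],s['position'],s['joints'].round(2),proj('wrist',(.507,.207,.02),s))
snap('wrist','w8')
E
```

```text
21.675 [0.55951056 0.02346515 0.39552067] [ 0.07  0.29  0.12  1.52 -0.52  1.45 -1.29] [332.67345722 218.1417292 ]
```

View pics/w8.png

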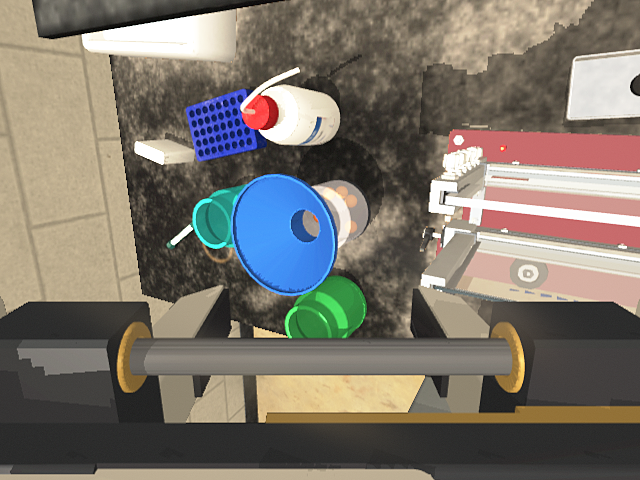

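This view shows balls through the jar wall at (342,192), (352,200) and (350,227), and one through the stem at (312,220). The bench around the jar is clear. I'll cross-match these with the scene view at ball-centre height.

```bash
python3 - <<'E'
from h import *
s=arm.observe()
for uv in((342,192),(352,200),(350,227),(312,220)):print('w',(onplane('wrist',uv,.015,s)[:2]*1000).round())
for uv in((261,290),(274,289),(281,297),(261,303)):print('s',(onplane('scene',uv,.015)[:2]*1000).round())
a=cv2.imread('pics/w8.png')[165:260,285:380];cv2.imwrite('pics/w8c.png',cv2.resize(a,(570,570),interpolation=cv2.INTER_CUBIC))
E
```

```text
w [545. 195.]
w [535. 180.]
w [496. 182.]
w [499. 244.]
s [541. 214.]
s [526. 184.]
s [495. 180.]
s [505. 232.]
```

View pics/w8c.png

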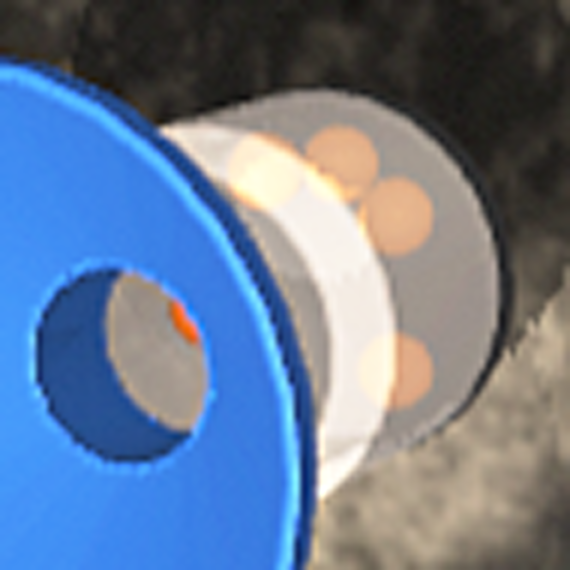

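The close crop shows five distinct balls in the jar: four through the wall at (262,170), (345,155), (398,215) and (400,370), and one through the stem at (185,320). Handing in.

```bash
python3 -c "
from h import *
print(job.sign_off(), arm.observe()['clock'])"
```

```text
the job is handed in; nothing more can be done
the job is handed in; nothing more can be done
```

The job is done and handed in. I gripped the pan across its width, carried it over the stand, and tilted it about 41° over the funnel. I then set it down empty and upright, about 20 mm from where it started. The clock read about 22 s of the 69 s allowed.

**Last checks:**
- **Balls:** a close wrist view showed five in the jar: four through the wall and one through the funnel stem. The scene camera showed only four, the fifth being hidden by the funnel. I saw none on the bench.
- **Jar and funnel:** the jar stands where it was, with the funnel seated in its neck.
- **Bystanders:** the bottle, tape roll and marker looked untouched in the pictures; I did not re-measure their positions.
- **Joint limits:** joints 6 and 7 came within 0.01–0.04 rad of their range limits at full tilt, but did not pass them in any reading.

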